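Seat the tube block on the thermal shaker

TASK

Fit the short fifteen-well aluminium tube block on the thermal shaker's bed: bring it upright up against the two rear stops about a centimetre to one side of its place, low enough for the stops to catch it, and slide it along them until its hidden hole drops over the locating pin. Then press it down against the sprung contact plate until it is fully home on the bed, square to the stops, and finish while still holding it pressed home with the gripper, so that I can do up the clamp screw. Leave everything else on the bench where it stands.

Things in the scene. Friction and masses are not known exactly. Their poses are not given: they have to be found in the camera images.
- tube_block: the block to fit: plain aluminium, 58 (its x) x 90 (y) x 50 mm high, about 0.55 kg, 15 small wells (3 x 5, 11 mm wide) in its top; starts upright on the bench. Origin: centre of its underside, z up. There the underside has a blind round hole 12 mm wide, 18 mm deep. It fits either way round (half turn about z). Grip it across its 58 mm sides.
- tall_block: bystander: a similar block for large tubes, same footprint 58 x 90 mm but 72 mm high, with 6 large wells (2 x 3, 18 mm wide). Origin: centre of its underside. The two blocks may stand either side of the shaker.
- shaker: thermal shaker, fixed: white housing, x -150 to +110, y +-127 mm. Origin: at bench height under its bed's centre; z up, x to its rear, y along the stops. The flat aluminium bed on top, 135 (x) x 196 (y) mm, is 95 mm above the bench. In place the block is centred on the bed, its length along y. A clamp screw stands at the bed's +y end, its tip 70 mm from the bed's centre, 22 mm high.
- pin (a point): point on the axis of the locating pin, level with the bed's top face (95 mm above the bench), at the centre of the bed; axes as the shaker's. The pin is 10 mm wide and stands 13 mm above the bed; above 9 mm it tapers to a 5 mm flat nose. With the block home its origin is at this point.
- rear_stops: two steel rear stops fixed on the bed behind the block's place: upright tabs 14 mm wide (y), centred 36 mm either side of the pin, tops 22 mm above the bed, front faces 30 mm behind the pin (shaker's +x), which leaves the seated block 1 mm of play. They also catch a block that rides on the pin's nose, 13 mm up. Origin: same as pin.
- contact_plate (a joint): sprung steel contact plate round the pin, 44 (x) x 76 (y) mm. Value: how far it is pressed down, m: 0 free, its top 6 mm above the bed; 0.006 level with the bed, block home (the bed then stops the block). It pushes up with about 9 N free and 15 N at 0.006: it carries the block's weight 6 mm up, and the block needs a further push of about 10 N to stay home.
- dish_lower: bystander: Petri dish 93 mm wide, 15 mm high, on the bench under another one. Origin: centre of its underside
- dish_upper: bystander: the Petri dish on top of it, same size. Origin: centre of its underside
- tube_rack: bystander: aluminium rack of test tubes, 80 (x) x 200 (y) mm, 116 mm high to the tube caps. Origin: centre of its underside
- timer: bystander: flat white timer 60 x 66 x 18 mm. Origin: centre of its underside
- marker: bystander: marker pen 130 mm long (its x), 13 mm thick. Origin: centre of its underside
- hex_key: bystander: T-handled hex key 115 mm long (its x), 80 mm wide handle, 12 mm high. Origin: on its shaft, at bench height
Mind the look-alikes: they are no part of the job. What is shaped like the tube_block but red or turquoise is not meant.

How it is judged:
By the outcome, as a careful person would: the job done as asked, in the order asked, and still so for the second after the job is handed in, while the arm keeps its last pose, push and grip.
It also fails if it takes over 59 s, if anything falls off the work surface, if the arm or the gripper's body presses on something with over 40 N, if the wrist force passes 120 N, or if a joint passes its speed limit or range.

ROBOT

A 6-joint arm with a two-finger parallel gripper is mounted at the origin on the work surface. World frame = base frame: x ahead of the robot, y to its left, z up, the work surface at z = 0. Lengths are in m, angles in degrees, forces in N, time in s.
With the tool pointing down it reaches from about 0.3 to 0.75 m from the base axis. Payload 8.5 kg.
Tool frame: the origin (TCP) lies at the very end of the fingers, on their centre line; the grasp point (between the pads) lies 19 mm behind it; z points along the fingers, y is the line along which they close (so a half turn about z gives the same grasp; the last joint's range is limited). The gripper opens to 85 mm and grips with 20 to 120 N. Pads are 22 mm wide; open, the fingers measure 114 mm over their backs; the gripper's body (76 mm by 85 mm) begins 54 mm behind the grasp point. The pads swing forward as they close: fully open they stand 13 mm farther back than shut.
Start: joints at [53.955, 21.807, 74.336, -0, 83.858, -12.336], TCP at [0.221, 0.504, 0.231] pointing down, gripper open.
Joint ranges: [-178.18, 178.18], [-50.72, 133.34], [12.68, 142.11], [-81.47, 261.47], [9.98, 163.14], [-165.26, 165.26]. Speed limits (degrees/s): [136.94, 136.94, 180, 180, 180, 180].

INTERFACE

Orientations are given as a 3x3 rotation matrix whose columns are the frame's x, y, z axes.
In Python, from rig import observe, cams, ticket gives the robot as it stands.
- The arm moves only by the tool move_arm, never from a script. Its arguments are lists of equal length, an entry for each row: "jaw": the finger opening in cm, from 0 to 8.54; "dp": the shift along the tool's x, y, z in cm, a list of three; "turn": the turn, a rotation vector about the tool's x, y, z in rad, a list of three. In form: {"jaw": [jaw, ...], "dp": [[tx, ty, tz], ...], "turn": [[wx, wy, wz], ...]}. A call has 1 to 12 rows; each row shifts and turns the commanded pose from where the row before left it, along the tool's axes as they then stand; what a row does not reach is not made up. A row lasts 1/12 s, in which the tool goes at most 41.7 mm and 7.16 degrees, less where a joint would pass 70% of its speed; a pose out of reach is approached as far as the arm can. A call is refused whole if a number of a shift passes 4.17 or a number of a turn 0.125, either way. A call with a gripper value outside its range is refused whole. The fingers move at their own pace and stop on an object; "force" is the grip in N (left out, the last holds). Time passes only in rows, so rows that do not move let the fingers close. It gives the time, the measured TCP pose, the force, the opening and the grip force at its end, in the units of the state.
- observe(): the state, without advancing time (a new reading comes with each control period).
- cams.get_image(name): name is "scene" or "top" or "wrist"; returns (picture, depth): 384x512x3 uint8, red, green, blue; 384x512 float32, m along the optical axis (not along the pixel's ray), 0 where there is no reading.
- cams.calibration(name): a dict with "vertical_fov" (degrees; the focal length in pixels is half the picture's height over the tangent of half this angle, whatever the lens; pixels are square), "cx", "cy" (the principal point, pixels), "view" (4x4, takes a point from world to camera coordinates); the wrist camera has in their place "tool_from_camera" (4x4, takes a point from camera to tool coordinates, whose origin is the TCP and whose axes are the flange's). Camera axes: x right, y up, looking along -z (the intrinsics and any distortion apply to the point x, -y, -z); pixel columns grow to the right and rows downward; lengths in m; the calibration is good to about 2 mm. A picture is of the moment at which its call begins: read the wrist's pose just before it. calibration takes no time and is no camera call.
- ticket.close_job(): hands the job in; it is judged then, once.
Trained networks look in the newest picture that a camera, given by its name, has taken for a name from the list of things; names that differ only in an ending like _2 or _b are one class to them, and where a whole thing is asked for, a point or a joint stands for the part that bears it (a point fixed in the world has none). Each returns a list of dicts, best first, with "p" (0 to 1); they miss things now and then, are a little off and sometimes report something else, mostly with a low value. They report only what shows in the picture. A call takes as long as a camera call. They do not tell look-alikes from the thing itself.
- cams.spot_in(camera, query): "box" ([centre column, centre row, width, height] as shares, 0 to 1, of the picture: columns of its width, rows of its height, round what is visible of it).
- cams.outline_of(camera, query): "mask" (384x512 bool, what is visible of it) and "box" ([centre column, centre row, width, height] as shares, 0 to 1, of the picture: columns of its width, rows of its height, round what is visible of it).
- cams.mark_of(camera, query): "location" ([column, row] as shares, 0 to 1, of the picture: columns of its width, rows of its height: a listed point, or the origin of a listed thing).
The state is a dict: "time_s": time; "q": joint angles; "qvel": joint speeds; "joint_efforts": joint torques, N m; "position": TCP position; "tool_rot": TCP orientation; "ft_force": force on the tool from outside, world axes, zero at the start; "wrist_torque": the same for the moment, N m; "grip_width": finger opening in m; "gripper_force": force on a finger pad.
Only numpy, scipy, OpenCV 4.12 (cv2) and the standard library are available. Lean on these libraries where they do the work, as an engineer would, in place of code of your own. Each camera call takes 0.05 s, during which the arm holds its last target. There are 200 camera calls.

## Working session

There is one attempt and no reset: what is moved stays moved. The work goes in short steps, Python scripts to look and compute and a tool call to move; the robot and the scene stay as the last step left them, time stands still between calls to the robot, and variables do not carry over. Pictures are saved under pics/ and viewed, at most 10 in all, crops included, and the job is handed in when it is done.

Besides the shell and the picture viewer there is one more tool, called by a JSON object that holds its "op" and its "data". move_arm: Moves the arm, as the interface text tells. Its arguments: {"type":"object","properties":{"jaw":{"type":"array","items":{"type":"number"}},"dp":{"type":"array","items":{"type":"array","items":{"type":"number"}}},"turn":{"type":"array","items":{"type":"array","items":{"type":"number"}}},"force":{"type":"number"}},"required":["jaw","dp","turn"]}

```bash
mkdir -p pics; cat > h.py <<'E'
import numpy as np, cv2
from rig import observe, cams, ticket
def K(n):
    c=cams.calibration(n); f=192/np.tan(np.radians(c['vertical_fov'])/2); return c,f
def pose(n,st=None):
    c,f=K(n)
    if n=='wrist':
        T=np.eye(4);T[:3,:3]=st['tool_rot'];T[:3,3]=st['position']; return T@np.array(c['tool_from_camera']),c,f
    return np.linalg.inv(np.array(c['view'])),c,f
def cloud(n,d,st=None):
    M,c,f=pose(n,st); v,u=np.mgrid[:384,:512].astype(float)
    P=np.stack([(u-c['cx'])/f*d,-(v-c['cy'])/f*d,-d,np.ones_like(d)],-1)
    W=(P@M.T)[...,:3]; W[d==0]=np.nan; return W
def proj(n,p,st=None):
    M,c,f=pose(n,st); q=np.linalg.inv(M)@np.append(p,1); return c['cx']+f*q[0]/-q[2], c['cy']+f*q[1]/q[2]
E
python3 - <<'E'
from h import *
for n in ['scene','top']:
    im,d=cams.get_image(n); np.savez(n,im=im,d=d); cv2.imwrite(f'pics/{n}.png',im[...,::-1])
    c=cams.calibration(n); print(n,{k:(v if k!='view' else np.round(np.linalg.inv(np.array(v)),3).tolist()) for k,v in c.items()})
    W=cloud(n,d)
    for q in ['tube_block','tall_block','shaker','rear_stops','contact_plate']:
        for r in cams.outline_of(n,q)[:4]:
            m=r['mask']; w=W[m]; 
            print(q,round(r['p'],2),np.round(np.array(r['box'])*[512,384,512,384]),np.nanmedian(w,0).round(3),np.nanpercentile(w,[2,98],axis=0).round(3).tolist(), np.median(im[m],0))
    for q in ['pin','tube_block','shaker']: 
        for r in cams.mark_of(n,q)[:3]: print('mark',q,round(r['p'],2),np.array(r['location'])*[512,384])
s=observe(); print(s['time_s'],s['ft_force'],np.round(s['tool_rot'],3).tolist())
E
```

```text
scene {'vertical_fov': 49.384180293961776, 'cx': 249.41586046557228, 'cy': 197.8110557907153, 'view': [[-0.762, -0.351, 0.544, 1.124], [0.647, -0.424, 0.633, 0.754], [0.008, 0.835, 0.551, 0.744], [0.0, 0.0, 0.0, 1.0]]}
tube_block 0.95 [207. 172.  23.  22.] [ 0.432 -0.272  0.046] [[0.391, -0.343, 0.013], [0.465, -0.245, 0.052]] [142. 142. 144.]
tube_block 0.85 [205. 147.  22.  25.] [ 0.336 -0.407  0.044] [[0.297, -0.474, 0.008], [0.364, -0.381, 0.054]] [ 56. 103. 104.]
tube_block 0.85 [261. 182.  26.  28.] [ 0.345 -0.1    0.042] [[0.292, -0.142, 0.004], [0.38, -0.084, 0.053]] [109.  49.  50.]
tube_block 0.71 [249. 164.  18.  26.] [ 0.285 -0.233  0.043] [[0.22, -0.305, 0.0], [0.317, -0.2, 0.053]] [123.  52.  52.]
tall_block 0.75 [341. 270.  42.  50.] [0.472 0.332 0.057] [[0.378, 0.267, -0.0], [0.502, 0.369, 0.074]] [111. 110. 112.]
tall_block 0.46 [216. 221. 123.  83.] [0.611 0.006 0.072] [[0.441, -0.15, 0.02], [0.695, 0.082, 0.105]] [174.5 172.  175. ]
shaker 0.59 [215. 222. 129.  79.] [0.61  0.006 0.072] [[0.441, -0.149, 0.019], [0.695, 0.082, 0.105]] [175. 172. 175.]
rear_stops 0.51
[... 1406 characters left out ...]
.076]] [175. 176. 177.]
shaker 0.76 [285. 171.  82.  96.] [ 0.547 -0.052  0.074] [[0.432, -0.172, 0.045], [0.682, 0.067, 0.104]] [223. 225. 226.]
rear_stops 0.47 [285. 144.  30.   8.] [ 0.622 -0.081  0.101] [[0.61, -0.09, 0.094], [0.634, -0.009, 0.122]] [162. 159. 158.]
contact_plate 0.76 [285. 158.  29.  16.] [ 0.581 -0.051  0.101] [[0.56, -0.087, 0.095], [0.603, -0.016, 0.106]] [210. 204. 202.]
mark tube_block 0.81 [398.1824 258.8928]
mark tube_block 0.79 [339.3024 272.2176]
mark tube_block 0.76 [294.5024 245.6832]
mark shaker 0.76 [281.2928 165.504 ]
mark shaker 0.54 [170.2912 126.6048]
0.9 [-0.26356696 -0.28640473 -0.20148059] [[-0.916, 0.402, 0.0], [0.402, 0.916, 0.0], [0.0, 0.0, -1.0]]
```

View pics/scene.png

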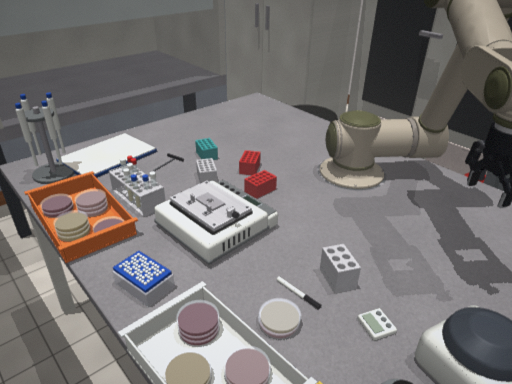

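View pics/top.png

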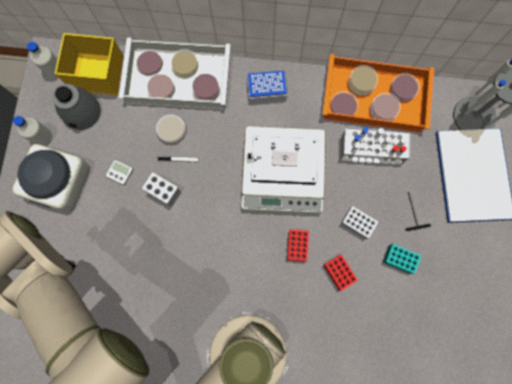

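The scene view shows the bare-aluminium block at about (207,172), with the shaker at (215,222) and its stops at the rear. In the top view the grey 15-well block is at (362,222). The shaker bed is at (285,158), the clamp screw at (250,157), and the red and turquoise decoys are nearby.

```bash
cat >> h.py <<'E'
def rect(P):
    (c,s,a)=cv2.minAreaRect((P[:,:2]*1000).astype(np.float32))
    b=cv2.boxPoints((c,s,a)); e=[b[1]-b[0],b[2]-b[1]]; l=max(e,key=np.linalg.norm)
    return np.array(c)/1000, sorted(s), np.degrees(np.arctan2(l[1],l[0]))%180
def goto(p,yaw,st):
    "tool-frame delta; yaw = world direction (deg) of tool y axis"
    R=np.array(st['tool_rot']); y=np.array([np.cos(np.radians(yaw)),np.sin(np.radians(yaw)),0]); z=np.array([0,0,-1.]); x=np.cross(y,z)
    T=np.stack([x,y,z],1)
    from scipy.spatial.transform import Rotation as Ro
    return (R.T@(np.array(p)-st['position'])*100).round(2), Ro.from_matrix(R.T@T).as_rotvec().round(4)
E
python3 - <<'E'
from h import *
z=np.load('top.npz'); W=cloud('top',z['d']); v,u=np.mgrid[:384,:512]
def sel(u0,u1,v0,v1,z0,z1): 
    m=(u>u0)&(u<u1)&(v>v0)&(v<v1)&(W[...,2]>z0)&(W[...,2]<z1); return W[m]
print('block',rect(sel(338,384,202,244,.042,.06)))
B=sel(240,330,125,185,.09,.1005); print('bed',rect(B),len(B))
S=sel(240,330,125,215,.06,.13); print('house',rect(S))
H=sel(240,330,125,190,.108,.13); print('high',H.round(3).tolist()[:40])
s=observe()
print(goto([.42,-.298,.30],0,s), s['q'])
E
```

```text
block (array([ 0.42178186, -0.29983542]), [60.335914611816406, 90.49684143066406], np.float32(63.14539))
bed (array([ 0.58136938, -0.05143003]), [137.39613342285156, 195.60694885253906], np.float32(93.35897)) 2420
house (array([ 0.56417084, -0.05228836]), [252.5964813232422, 256.70587158203125], np.float32(3.0508678))
high [[0.613, -0.009, 0.119], [0.614, -0.012, 0.119], [0.609, -0.009, 0.122], [0.612, -0.012, 0.114], [0.611, -0.015, 0.119], [0.611, -0.018, 0.119], [0.61, -0.007, 0.111], [0.61, -0.01, 0.111], [0.611, -0.013, 0.109], [0.611, -0.016, 0.11], [0.611, -0.019, 0.111], [0.616, -0.081, 0.116], [0.616, -0.084, 0.116], [0.617, -0.087, 0.116], [0.614, -0.089, 0.123], [0.613, -0.081, 0.115], [0.613, -0.084, 0.115], [0.614, -0.087, 0.115], [0.614, -0.09, 0.115], [0.613, -0.091, 0.109], [0.588, 0.039, 0.115], [0.588, 0.036, 0.115], [0.582, 0.059, 0.117], [0.584, 0.042, 0.118], [0.584, 0.039, 0.117], [0.585, 0.036, 0.115], [0.584, 0.033, 0.119], [0.58, 0.059, 0.114], [0.579, 0.056, 0.119], [0.581, 0.053, 0.113], [0.58, 0.05, 0.116], [0.581, 0.041, 0.116], [0.581, 0.038, 0.118], [0.582, 0.035, 0.115], [0.581, 0.032, 0.119], [0.576, 0.059, 0.115], [0.576, 0.056, 0.116], [0.576, 0.053, 0.117], [0.578, 0.05, 0.114], [0.579, 0.041, 0.114]]
(array([-50.44, -65.4 ,  -6.87]), array([ 0.   , -0.   ,  1.157])) [ 5.39553137e+01  2.18056918e+01  7.43350598e+01  5.84414677e-04
  8.38574185e+01 -1.23371960e+01]
```

{"op": "move_arm", "data": {"jaw": [8.5,8.5,8.5,8.5,8.5,8.5,8.5,8.5,8.5,8.5,8.5,8.5], "dp": [[0,0,-1],[0,0,-1],[0,0,-1],[0,0,-1],[0,0,-1],[0,0,-1],[0,0,-1],[0,0,-1],[0,0,-1],[-3.2,1.8,0],[-3.2,1.8,0],[-3.2,1.8,0]], "turn": [[0,0,0.122],[0,0,0.122],[0,0,0.122],[0,0,0.122],[0,0,0.122],[0,0,0.122],[0,0,0.122],[0,0,0.122],[0,0,0.122],[0,0,0],[0,0,0],[0,0,0]]}}

```text
time_s: 1.9
position: [0.2809, 0.4099, 0.3213]
tool_rot: [[-0.06, 0.998, 0.0], [0.998, 0.06, 0.0], [0.0, 0.0, -1.0]]
ft_force: [0.4, 0.0, 0.6]
grip_width: 0.0851
gripper_force: 0.0
```

{"op": "move_arm", "data": {"jaw": [8.5,8.5,8.5,8.5,8.5,8.5,8.5,8.5,8.5,8.5,8.5,8.5], "dp": [[-3.2,1.8,0],[-3.2,1.8,0],[-3.2,1.8,0],[-3.2,1.8,0],[-3.2,1.8,0],[-3.2,1.8,0],[-3.2,1.8,0],[-3.2,1.8,0],[-3.2,1.8,0],[-3.2,1.8,0],[-3.2,1.8,0],[-3.2,1.8,0]], "turn": [[0,0,0],[0,0,0],[0,0,0],[0,0,0],[0,0,0],[0,0,0],[0,0,0],[0,0,0],[0,0,0],[0,0,0],[0,0,0],[0,0,0]]}}

```text
time_s: 2.9
position: [0.5196, 0.0385, 0.3214]
tool_rot: [[-0.059, 0.998, 0.0], [0.998, 0.059, 0.0], [0.0, 0.0, -1.0]]
ft_force: [-0.0, 0.1, -0.4]
grip_width: 0.0846
gripper_force: 0.0
```

{"op": "move_arm", "data": {"jaw": [8.5,8.5,8.5,8.5,8.5], "dp": [[-3.2,1.2,0],[-3.2,1.2,0],[-3.0,1.0,0],[0,0,0],[0,0,0]], "turn": [[0,0,0],[0,0,0],[0,0,0],[0,0,0],[0,0,0]]}}

```text
time_s: 3.32
position: [0.5587, -0.0528, 0.3207]
tool_rot: [[-0.057, 0.998, -0.001], [0.998, 0.057, 0.0], [0.001, -0.001, -1.0]]
ft_force: [-0.3, 0.6, -0.2]
grip_width: 0.0846
gripper_force: 0.0
```

```bash
python3 - <<'E'
from h import *
s=observe(); print(s['time_s'],s['position'],np.round(s['tool_rot'],3).tolist())
print(np.round(cams.calibration('wrist')['tool_from_camera'],3).tolist())
im,d=cams.get_image('wrist'); cv2.imwrite('pics/w1.png',im[...,::-1])
np.savez('w1',im=im,d=d); W=cloud('wrist',d,s)
for q in ['pin','rear_stops','shaker']:
  for r in cams.mark_of('wrist',q)[:3]: 
    u,v=np.array(r['location'])*[512,384]; print(q,r['p'],u,v,W[min(int(v),383),min(int(u),511)])
for q in ['rear_stops','contact_plate','tube_block']:
  for r in cams.outline_of('wrist',q)[:3]:
    w=W[r['mask']]; w=w[~np.isnan(w[:,0])]; print(q,round(r['p'],2),np.array(r['box'])*[512,384,512,384],np.percentile(w,[2,50,98],axis=0).round(4).tolist(),rect(w))
E
```

```text
3.3167 [ 0.55871827 -0.05277256  0.32065924] [[-0.057, 0.998, -0.001], [0.998, 0.057, 0.0], [0.001, -0.001, -1.0]]
[[-0.0, 0.948, 0.319, 0.082], [1.0, -0.0, 0.001, -0.0], [0.001, 0.319, -0.948, -0.142], [0.0, 0.0, 0.0, 1.0]]
pin 0.9 270.6944 148.4928 [ 0.57427154 -0.04518005  0.09289643]
shaker 0.81 270.7968 140.50560000000002 [ 0.57319285 -0.03438515  0.10064191]
shaker 0.39 311.0912 302.208 [ 0.6458082  -0.25607008  0.09680278]
rear_stops 0.83 [312.7808 152.832   19.6096  79.9104] [[0.6087, -0.09, 0.0944], [0.6206, -0.0174, 0.0993], [0.6341, -0.0041, 0.1174]] (array([ 0.62174512, -0.0487277 ]), [22.640764236450195, 90.67667388916016], np.float32(94.330414))
rear_stops 0.44 [277.8112 152.1408  43.008   64.0896] [[0.5588, -0.0857, 0.0959], [0.5808, -0.0457, 0.1005], [0.6024, -0.0115, 0.102]] (array([ 0.5809422 , -0.04905334]), [45.87638473510742, 76.580322265625], np.float32(93.23061))
contact_plate 0.8 [277.2992 152.9472  42.8032  64.0896] [[0.5591, -0.0858, 0.0979], [0.5809, -0.0457, 0.1005], [0.6024, -0.0114, 0.102]] (array([ 0.5815426 , -0.04903769]), [44.749488830566406, 76.56969451904297], np.float32(93.29584))
tube_block 0.77 [ 92.16   178.8672  85.0944  49.1136] [[0.2905, -0.1433, 0.0062], [0.3399, -0.1106, 0.0478], [0.3778, -0.0866, 0.0511]] (array([ 0.33310892, -0.12638723]), [79.50888061523438, 90.73979187011719], np.float32(0.98235))
tube_block 0.71 [172.0832 290.3424  41.216   73.8816] [[0.4152, -0.3443, 0.0006], [0.4392, -0.2734, 0.0452], [0.465, -0.2476, 0.0514]] (array([ 0.4515116 , -0.22025084]), [52.281192779541016, 358.3450622558594], np.float32(76.11137))
tube_block 0.71 [ 61.696  257.5488  86.9888  72.1152] [[0.222, -0.2889, 0.0038], [0.2771, -0.2406, 0.0476], [0.3159, -0.2025, 0.0511]] (array([ 0.24347659, -0.26564771]), [58.29814529418945, 146.3423309326172], np.float32(36.674538))
```

View pics/w1.png

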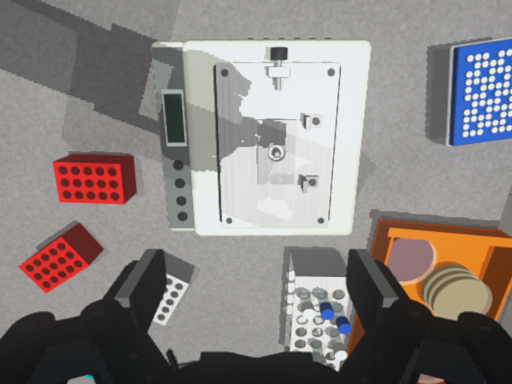

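The wrist view shows the empty bed with the pin at about (276,152). The contact plate surrounds it, the stops are at (312,121) and (308,182), and the clamp screw is at (279,75). Next I move above the block.

{"op": "move_arm", "data": {"jaw": [8.5,8.5,8.5,8.5,8.5,8.5,8.5,8.5,8.5,8.5,8.5,8.5], "dp": [[-3.4,-2.16,0],[-3.4,-2.16,0],[-3.4,-2.16,0],[-3.4,-2.16,0],[-3.4,-2.16,0],[-3.4,-2.16,0],[-3.5,-2.14,0],[0,0,3],[0,0,3],[0,0,3],[0,0,3],[0,0,3]], "turn": [[0,0,0],[0,0,0],[0,0,0],[0,0,0],[0,0,0],[0,0,0],[0,0,0],[0,0,0.105],[0,0,0.105],[0,0,0.105],[0,0,0.105],[0,0,0.105]]}}

```text
time_s: 4.67
position: [0.4218, -0.2985, 0.1703]
tool_rot: [[0.454, 0.891, 0.001], [0.891, -0.454, -0.001], [-0.0, 0.001, -1.0]]
ft_force: [0.7, -0.3, -0.1]
grip_width: 0.085
gripper_force: 0.0
```

{"op": "move_arm", "data": {"jaw": [8.5,8.5], "dp": [[0,0,0],[0,0,0]], "turn": [[0,0,0],[0,0,0]]}}

```text
time_s: 4.83
position: [0.4218, -0.2986, 0.1714]
tool_rot: [[0.446, 0.895, -0.001], [0.895, -0.446, 0.001], [0.001, -0.002, -1.0]]
ft_force: [0.5, 0.5, 1.0]
grip_width: 0.0849
gripper_force: 0.0
```

```bash
python3 - <<'E'
from h import *
s=observe(); print(s['time_s'],s['position'],np.round(s['tool_rot'],3).tolist())
im,d=cams.get_image('wrist'); cv2.imwrite('pics/w2.png',im[...,::-1])
W=cloud('wrist',d,s)
m=(W[...,2]>.04)&(W[...,2]<.06); n,l,stt,c=cv2.connectedComponentsWithStats(m.astype(np.uint8))
for i in range(1,n):
    if stt[i,4]>1500: P=W[l==i]; print(stt[i],rect(P),np.median(P,0)); 
for i in range(1,n):
    if stt[i,4]>1500:
        r=rect(W[l==i]); print(goto([*r[0],.12],r[2]-90,s))
# pin from w1
z=np.load('w1.npz'); 
E
python3 - <<'E'
from h import *
z=np.load('w1.npz'); st=dict(position=[0.55871827,-0.05277256,0.32065924],tool_rot=np.array([[-0.057,.998,-.001],[.998,.057,0],[.001,-.001,-1]]))
W=cloud('wrist',z['d'],st); M,c,f=pose('wrist',st)
for z0,uv in [(.095,(270.7,148.5)),(.108,(276,152))]:
    r=M[:3,:3]@np.array([(uv[0]-c['cx'])/f,-(uv[1]-c['cy'])/f,-1]); print(M[:3,3]+r*(z0-M[2,3])/r[2])
m=(W[...,2]>.106)&(W[...,2]<.125); v,u=np.nonzero(m)
for a,b in [(105,135),(168,200)]:
    k=(v>a)&(v<b)&(u>295)&(u<325); P=W[m][k]; print(len(P),P.min(0),P.max(0),np.median(P,0))
k=(v>140)&(v<165)&(u>262)&(u<290); print('pin',W[m][k].round(4).tolist()[:12])
im=z['im'][100:205,235:340]; cv2.imwrite('pics/w1c.png',cv2.resize(im[...,::-1],None,fx=5,fy=5,interpolation=2))
E
```

```text
4.8333 [ 0.42179293 -0.29855421  0.17137332] [[0.446, 0.895, -0.001], [0.895, -0.446, 0.001], [0.001, -0.002, -1.0]]
[   0    0  118   88 6153] (array([ 0.33272751, -0.11845969]), [54.80302047729492, 91.16783142089844], np.float32(1.1656591)) [ 0.32775048 -0.12701007  0.04899751]
[ 186    0   87   37 1743] (array([ 0.46047675, -0.17603302]), [24.230979919433594, 64.12213134765625], np.float32(154.41782)) [ 0.45474893 -0.17367269  0.05295307]
[ 220  125   71  102 5283] (array([ 0.42118558, -0.29751877]), [58.175148010253906, 91.02730560302734], np.float32(63.485046)) [ 0.42202102 -0.29560349  0.04936775]
[  32  147   95  113 5893] (array([ 0.26515155, -0.24984534]), [58.93727493286133, 92.09937286376953], np.float32(36.768353)) [ 0.26852982 -0.24795217  0.04919318]
[ 194  285   71   72 3466] (array([ 0.32584137, -0.42989459]), [58.51345443725586, 86.70085906982422], np.float32(72.91533)) [ 0.32946592 -0.4220786   0.04915461]
(array([ 12.14, -16.  ,   5.17]), array([-1.9000e-03,  3.0000e-04,  1.0881e+00]))
(array([12.69, -1.99,  5.15]), array([-8.0000e-04, -1.9000e-03, -1.5867e+00]))
(
[... 151 characters left out ...]
([-16.04,  -2.72,   5.13]), array([-0.0017, -0.0008, -0.1642]))
[ 0.57531166 -0.04556798  0.095     ]
[ 0.58085288 -0.04661277  0.108     ]
81 [ 0.60875355 -0.01808797  0.10615483] [ 0.61389564 -0.00429751  0.11852362] [ 0.61084819 -0.01115347  0.11616221]
72 [ 0.61300219 -0.0901068   0.1060811 ] [ 0.61844744 -0.07600872  0.11783118] [ 0.61522365 -0.08243124  0.11598558]
pin [[0.5809, -0.0457, 0.1068], [0.5787, -0.0471, 0.1061], [0.5798, -0.0468, 0.1075], [0.5809, -0.0467, 0.1075], [0.5833, -0.0469, 0.1063], [0.5844, -0.0468, 0.1062], [0.5788, -0.0482, 0.1065], [0.5799, -0.0481, 0.1069], [0.581, -0.0478, 0.1079], [0.5821, -0.0477, 0.1079], [0.5833, -0.0479, 0.1068], [0.5845, -0.048, 0.1062]]
```

View pics/w2.png

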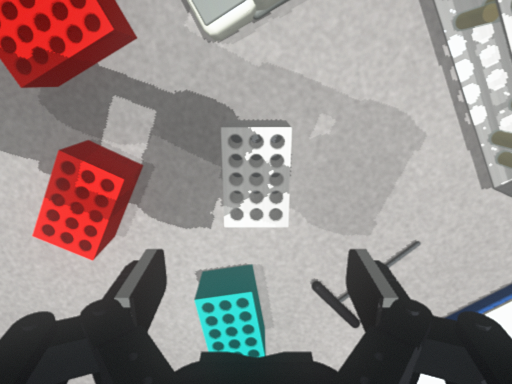

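View pics/w1c.png

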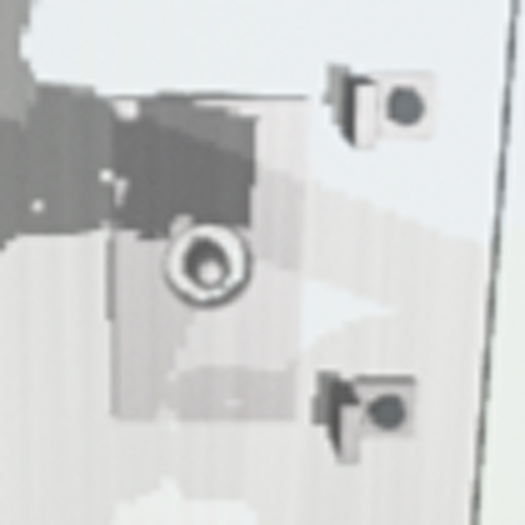

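Both views match the measurements. The grey block is centred between the fingers at (256,177), and the pin and stops are clear in the crop. I'm descending to grip it with the fingertips 24 mm up, so they stay above the stops.

{"op": "move_arm", "data": {"jaw": [8.5,8.5,8.5,8.5,8.5,8.5,8.5,8.5], "dp": [[0.06,-0.09,3],[0,0,3],[0,0,3],[0,0,3],[0,0,1.7],[0,0,1.0],[0,0,0],[0,0,0]], "turn": [[0,0,0],[0,0,0],[0,0,0],[0,0,0],[0,0,0],[0,0,0],[0,0,0],[0,0,0]]}}

```text
time_s: 5.55
position: [0.4222, -0.2989, 0.0258]
tool_rot: [[0.448, 0.894, 0.002], [0.894, -0.448, -0.002], [-0.001, 0.002, -1.0]]
ft_force: [0.6, 0.3, 0.5]
grip_width: 0.0847
gripper_force: 0.0
```

{"op": "move_arm", "data": {"jaw": [5,5,5,5,5,5,5,5,5,5], "dp": [[0,0,0],[0,0,0],[0,0,0],[0,0,0],[0,0,0],[0,0,0],[0,0,0],[0,0,0],[0,0,0],[0,0,0]], "turn": [[0,0,0],[0,0,0],[0,0,0],[0,0,0],[0,0,0],[0,0,0],[0,0,0],[0,0,0],[0,0,0],[0,0,0]], "force": 80}}

```text
time_s: 6.38
position: [0.4218, -0.2986, 0.0261]
tool_rot: [[0.449, 0.894, 0.002], [0.894, -0.449, -0.002], [-0.001, 0.003, -1.0]]
ft_force: [-0.6, 1.5, 9.8]
grip_width: 0.0562
gripper_force: 85.8
```

{"op": "move_arm", "data": {"jaw": [5,5,5,5,5,5,5,5], "dp": [[0,0,-1.5],[0,0,-2.5],[0,0,-2.5],[0,0,-2.5],[0,0,-2.5],[0,0,-2.5],[0,0,-1.4],[0,0,0]], "turn": [[0,0,0],[0,0,0],[0,0,-0.105],[0,0,-0.105],[0,0,-0.105],[0,0,-0.105],[0,0,-0.105],[0,0,0]]}}

```text
time_s: 7.05
position: [0.4219, -0.2987, 0.1815]
tool_rot: [[-0.063, 0.998, 0.004], [0.998, 0.063, -0.004], [-0.005, 0.004, -1.0]]
ft_force: [1.3, -0.7, -5.2]
grip_width: 0.0563
gripper_force: 88.5
```

{"op": "move_arm", "data": {"jaw": [5,5,5,5,5,5,5,5,5,5,5,5], "dp": [[1.5,1.0,0],[2.5,1.8,0],[2.5,1.8,0],[2.5,1.8,0],[2.5,1.8,0],[2.5,1.8,0],[2.5,1.8,0],[2.5,1.8,0],[2.5,1.8,0],[1.5,1.3,0],[0,0,0],[0,0,0]], "turn": [[0,0,0],[0,0,0],[0,0,0],[0,0,0],[0,0,0],[0,0,0],[0,0,0],[0,0,0],[0,0,0],[0,0,0],[0,0,0],[0,0,0]]}}

```text
time_s: 8.05
position: [0.574, -0.0576, 0.1767]
tool_rot: [[-0.058, 0.998, -0.003], [0.998, 0.058, 0.001], [0.001, -0.003, -1.0]]
ft_force: [-0.4, 0.1, -4.7]
grip_width: 0.0566
gripper_force: 88.2
```

```bash
python3 - <<'E'
from h import *
s=observe(); print(s['time_s'],s['ft_force'],s['wrist_torque'],s['position'],np.round(s['tool_rot'],4).tolist(),s['grip_width'])
im,d=cams.get_image('wrist'); cv2.imwrite('pics/w3.png',im[...,::-1])
W=cloud('wrist',d,s); np.savez('w3',im=im,d=d)
z=s['position'][2]+.024
m=np.abs(W[...,2]-z)<.008; n,l,stt,c=cv2.connectedComponentsWithStats(m.astype(np.uint8))
for i in range(1,n):
    if stt[i,4]>1500: P=W[l==i]; print(stt[i],rect(P),np.median(P,0))
m=(W[...,2]>.107)&(W[...,2]<.125); n,l,stt,c=cv2.connectedComponentsWithStats(m.astype(np.uint8))
for i in range(1,n):
    if stt[i,4]>10: P=W[l==i]; print('hi',stt[i],P.min(0).round(4),np.median(P,0).round(4),P.max(0).round(4))
print(goto([.5746,-.0591,.17],3.35,s))
E
```

```text
8.05 [-0.42436021  0.09613058 -4.74741622] [-0.04966489  0.01783988 -0.04286417] [ 0.57404925 -0.05756073  0.17670009] [[-0.0582, 0.9983, -0.0027], [0.9983, 0.0582, 0.0007], [0.0008, -0.0027, -1.0]] 0.05661028890195121
[  153   171   206   187 21465] (array([ 0.57351318, -0.05642604]), [83.96871948242188, 90.90531921386719], np.float32(93.48778)) [ 0.57330525 -0.04857316  0.19989965]
hi [ 252   10   37   77 1739] [0.5654 0.0212 0.107 ] [0.5758 0.0436 0.1155] [0.5873 0.0629 0.1185]
hi [313 130  11  24 233] [ 0.6087 -0.018   0.1071] [ 0.6108 -0.0107  0.1161] [ 0.6144 -0.0039  0.118 ]
(array([-0.16,  0.05,  0.67]), array([-0.0027, -0.0008, -0.0003]))
```

View pics/w3.png

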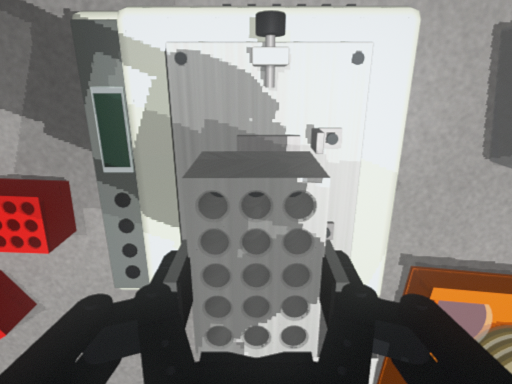

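The block hangs upright in the grip, top at (256,265), with one stop visible at (318,140). Next I lower it in front of the stops, about 1 cm to the side away from the clamp.

{"op": "move_arm", "data": {"jaw": [5,5,5,5,5,5,5,5], "dp": [[-0.2,0,0.5],[0,0,1.0],[0,0,1.0],[0,0,0.7],[0,0,0.4],[0,0,0.2],[0,0,0],[0,0,0]], "turn": [[-0.0027,-0.0008,0],[0,0,0],[0,0,0],[0,0,0],[0,0,0],[0,0,0],[0,0,0],[0,0,0]]}}

```text
time_s: 8.77
position: [0.5748, -0.0607, 0.1405]
tool_rot: [[-0.059, 0.998, 0.003], [0.998, 0.059, -0.001], [-0.001, 0.003, -1.0]]
ft_force: [0.6, 0.4, -4.2]
grip_width: 0.0564
gripper_force: 88.2
```

{"op": "move_arm", "data": {"jaw": [5,5,5,5,5,5], "dp": [[0,0.2,0],[0,0.2,0],[0,0.15,0],[0,0,0.05],[0,0,0],[0,0,0]], "turn": [[0,0,0],[0,0,0],[0,0,0],[0,0,0],[0,0,0],[0,0,0]]}}

```text
time_s: 9.27
position: [0.5801, -0.0603, 0.1398]
tool_rot: [[-0.059, 0.998, 0.003], [0.998, 0.059, -0.001], [-0.001, 0.003, -1.0]]
ft_force: [-0.2, 0.4, -5.7]
grip_width: 0.0559
gripper_force: 88.2
```

{"op": "move_arm", "data": {"jaw": [5,5,5,5], "dp": [[0,0.05,0.15],[0,0.05,0.1],[0,0,0],[0,0,0]], "turn": [[0,0,0],[0,0,0],[0,0,0],[0,0,0]]}}

```text
time_s: 9.6
position: [0.5811, -0.0602, 0.1372]
tool_rot: [[-0.059, 0.998, 0.002], [0.998, 0.059, -0.001], [-0.001, 0.002, -1.0]]
ft_force: [0.0, -0.3, -4.8]
grip_width: 0.0565
gripper_force: 88.2
```

{"op": "move_arm", "data": {"jaw": [5,5,5,5], "dp": [[0,0.06,0],[0,0.06,0],[0,0,0],[0,0,0]], "turn": [[0,0,0],[0,0,0],[0,0,0],[0,0,0]]}}

```text
time_s: 9.93
position: [0.5824, -0.0602, 0.1374]
tool_rot: [[-0.059, 0.998, 0.003], [0.998, 0.059, -0.001], [-0.001, 0.003, -1.0]]
ft_force: [0.7, -0.9, -5.1]
grip_width: 0.0562
gripper_force: 88.2
```

{"op": "move_arm", "data": {"jaw": [5,5,5,5], "dp": [[0,0.06,0],[0,0.06,0],[0,0,0],[0,0,0]], "turn": [[0,0,0],[0,0,0],[0,0,0],[0,0,0]]}}

```text
time_s: 10.27
position: [0.5836, -0.0601, 0.1373]
tool_rot: [[-0.059, 0.998, 0.003], [0.998, 0.059, -0.001], [-0.001, 0.003, -1.0]]
ft_force: [-0.3, -1.0, -5.2]
grip_width: 0.0563
gripper_force: 88.3
```

{"op": "move_arm", "data": {"jaw": [5,5,5,5], "dp": [[0,0.05,0],[0,0.05,0],[0,0,0],[0,0,0]], "turn": [[0,0,0],[0,0,0],[0,0,0],[0,0,0]]}}

```text
time_s: 10.6
position: [0.5837, -0.06, 0.1373]
tool_rot: [[-0.059, 0.998, 0.001], [0.998, 0.059, -0.001], [-0.001, 0.001, -1.0]]
ft_force: [-5.9, 0.0, -1.6]
grip_width: 0.0561
gripper_force: 88.7
```

{"op": "move_arm", "data": {"jaw": [5,5,5,5], "dp": [[0,0.05,0],[0,0.05,0],[0,0,0],[0,0,0]], "turn": [[0,0,0],[0,0,0],[0,0,0],[0,0,0]]}}

```text
time_s: 10.93
position: [0.5838, -0.06, 0.1373]
tool_rot: [[-0.059, 0.998, -0.002], [0.998, 0.059, -0.001], [-0.0, -0.002, -1.0]]
ft_force: [-9.7, -0.4, -0.0]
grip_width: 0.0563
gripper_force: 89.0
```

```bash
python3 - <<'E'
from h import *
s=observe(); print(s['time_s'],s['ft_force'],s['wrist_torque'],s['position'])
im,d=cams.get_image('scene'); W=cloud('scene',d)
im2=im[160:260,150:280]; cv2.imwrite('pics/s2.png',cv2.resize(im2[...,::-1],None,fx=5,fy=5,interpolation=2))
E
```

```text
10.9333 [-9.70345218 -0.41777317 -0.04530532] [-0.20304706  1.69274746 -0.21979766] [ 0.58382094 -0.05995177  0.13730285]
```

View pics/s2.png

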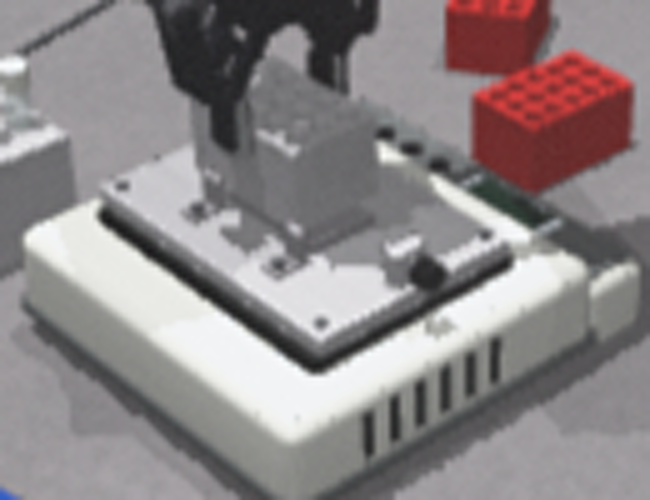

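{"op": "move_arm", "data": {"jaw": [5,5,5,5,5,5], "dp": [[0,-0.05,0.05],[0,0,0.05],[0,0,0.05],[0,0,0.05],[0,0,0],[0,0,0]], "turn": [[0,0,0],[0,0,0],[0,0,0],[0,0,0],[0,0,0],[0,0,0]]}}

```text
time_s: 11.48
position: [0.5838, -0.06, 0.1352]
tool_rot: [[-0.059, 0.998, -0.001], [0.998, 0.059, -0.001], [-0.0, -0.001, -1.0]]
ft_force: [-6.8, 0.3, -2.0]
grip_width: 0.0562
gripper_force: 88.8
```

{"op": "move_arm", "data": {"jaw": [5,5,5,5], "dp": [[0,0,0.05],[0,0,0.05],[0,0,0],[0,0,0]], "turn": [[0,0,0],[0,0,0],[0,0,0],[0,0,0]]}}

```text
time_s: 11.82
position: [0.5837, -0.06, 0.1342]
tool_rot: [[-0.059, 0.998, -0.001], [0.998, 0.059, -0.001], [-0.0, -0.001, -1.0]]
ft_force: [-7.5, -0.4, -1.8]
grip_width: 0.0564
gripper_force: 88.8
```

{"op": "move_arm", "data": {"jaw": [5,5,5,5], "dp": [[0,0,0.04],[0,0,0.04],[0,0,0],[0,0,0]], "turn": [[0,0,0],[0,0,0],[0,0,0],[0,0,0]]}}

```text
time_s: 12.15
position: [0.5838, -0.06, 0.1339]
tool_rot: [[-0.059, 0.998, -0.0], [0.998, 0.059, -0.001], [-0.001, -0.0, -1.0]]
ft_force: [-8.6, -0.2, 1.6]
grip_width: 0.0563
gripper_force: 89.2
```

{"op": "move_arm", "data": {"jaw": [5,5,5,5], "dp": [[0,0,0.04],[0,0,0.04],[0,0,0],[0,0,0]], "turn": [[0,0,0],[0,0,0],[0,0,0],[0,0,0]]}}

```text
time_s: 12.48
position: [0.5838, -0.0601, 0.1338]
tool_rot: [[-0.059, 0.998, 0.0], [0.998, 0.059, -0.001], [-0.001, 0.0, -1.0]]
ft_force: [-11.5, -0.2, 6.2]
grip_width: 0.0566
gripper_force: 89.8
```

It is riding on the pin's nose and held against the stops. Now I slide it along them.

{"op": "move_arm", "data": {"jaw": [5,5,5,5,5,5,5,5], "dp": [[0,-0.04,0],[0.1,0,0],[0.1,0,0],[0.1,0,0],[0.1,0,0],[0.1,0,0],[0,0,0],[0,0,0]], "turn": [[0,0,0],[0,0,0],[0,0,0],[0,0,0],[0,0,0],[0,0,0],[0,0,0],[0,0,0]]}}

```text
time_s: 13.15
position: [0.5836, -0.0572, 0.1338]
tool_rot: [[-0.058, 0.998, 0.001], [0.998, 0.058, -0.005], [-0.005, 0.001, -1.0]]
ft_force: [-9.1, -8.8, 5.1]
grip_width: 0.0566
gripper_force: 89.3
```

{"op": "move_arm", "data": {"jaw": [5,5,5,5,5], "dp": [[0.1,0,0],[0.1,0,0],[0.1,0,0],[0,0,0],[0,0,0]], "turn": [[0,0,0],[0,0,0],[0,0,0],[0,0,0],[0,0,0]]}}

```text
time_s: 13.57
position: [0.5833, -0.0529, 0.133]
tool_rot: [[-0.058, 0.998, 0.001], [0.998, 0.058, -0.002], [-0.002, 0.001, -1.0]]
ft_force: [-5.4, -2.2, -2.7]
grip_width: 0.0565
gripper_force: 88.5
```

{"op": "move_arm", "data": {"jaw": [5,5,5,5,5], "dp": [[0.1,0,0],[0.1,0,0.03],[0.05,0,0.03],[0,0,0],[0,0,0]], "turn": [[0,0,0],[0,0,0],[0,0,0],[0,0,0],[0,0,0]]}}

```text
time_s: 13.98
position: [0.5831, -0.05, 0.1319]
tool_rot: [[-0.058, 0.998, 0.0], [0.998, 0.058, -0.001], [-0.001, 0.0, -1.0]]
ft_force: [-5.4, -1.3, -4.1]
grip_width: 0.0566
gripper_force: 88.5
```

{"op": "move_arm", "data": {"jaw": [5,5,5,5], "dp": [[0.05,0,0.1],[0.05,0,0.1],[0,0,0],[0,0,0]], "turn": [[0,0,0],[0,0,0],[0,0,0],[0,0,0]]}}

```text
time_s: 14.32
position: [0.583, -0.0489, 0.1299]
tool_rot: [[-0.059, 0.998, 0.0], [0.998, 0.059, -0.001], [-0.001, 0.0, -1.0]]
ft_force: [-5.5, -1.7, -3.1]
grip_width: 0.0566
gripper_force: 88.6
```

{"op": "move_arm", "data": {"jaw": [5,5,5,5,5,5], "dp": [[0,-0.06,0.1],[0,-0.06,0.1],[0,0,0.1],[0,0,0.1],[0,0,0],[0,0,0]], "turn": [[0,0,0],[0,0,0],[0,0,0],[0,0,0],[0,0,0],[0,0,0]]}}

```text
time_s: 14.82
position: [0.5829, -0.049, 0.1269]
tool_rot: [[-0.059, 0.998, 0.003], [0.998, 0.059, -0.001], [-0.002, 0.003, -1.0]]
ft_force: [-3.9, -3.5, 3.4]
grip_width: 0.0567
gripper_force: 89.3
```

{"op": "move_arm", "data": {"jaw": [5,5,5,5,5], "dp": [[0,0,0.1],[0,0,0.1],[0,0,0.1],[0,0,0],[0,0,0]], "turn": [[0,0,0],[0,0,0],[0,0,0],[0,0,0],[0,0,0]]}}

```text
time_s: 15.23
position: [0.5829, -0.049, 0.1244]
tool_rot: [[-0.059, 0.998, 0.004], [0.998, 0.059, -0.002], [-0.002, 0.004, -1.0]]
ft_force: [-5.8, -2.9, 7.9]
grip_width: 0.0561
gripper_force: 89.9
```

{"op": "move_arm", "data": {"jaw": [5,5,5,5], "dp": [[-0.05,-0.06,0],[0,-0.04,0],[0,0,0],[0,0,0]], "turn": [[0,0,0],[0,0,0],[0,0,0],[0,0,0]]}}

```text
time_s: 15.57
position: [0.5828, -0.049, 0.1244]
tool_rot: [[-0.059, 0.998, 0.006], [0.998, 0.059, -0.001], [-0.001, 0.006, -1.0]]
ft_force: [-0.5, -0.1, 6.1]
grip_width: 0.0564
gripper_force: 89.5
```

{"op": "move_arm", "data": {"jaw": [5,5,5,5,5], "dp": [[0,0,0.1],[0,0,0.1],[0,0,0.1],[0,0,0],[0,0,0]], "turn": [[0,0,0],[0,0,0],[0,0,0],[0,0,0],[0,0,0]]}}

```text
time_s: 15.98
position: [0.5828, -0.0491, 0.122]
tool_rot: [[-0.059, 0.998, 0.006], [0.998, 0.059, -0.001], [-0.001, 0.006, -1.0]]
ft_force: [-3.1, 0.1, 8.9]
grip_width: 0.0563
gripper_force: 90.2
```

{"op": "move_arm", "data": {"jaw": [5,5,5,5,5], "dp": [[0,-0.03,0.05],[0,0,0.1],[0,0,0.05],[0,0,0],[0,0,0]], "turn": [[0.004,0,0],[0,0,0],[0,0,0],[0,0,0],[0,0,0]]}}

```text
time_s: 16.4
position: [0.5829, -0.0491, 0.1211]
tool_rot: [[-0.059, 0.998, 0.004], [0.998, 0.059, -0.002], [-0.002, 0.004, -1.0]]
ft_force: [-4.2, 0.7, 17.6]
grip_width: 0.0562
gripper_force: 91.1
```

{"op": "move_arm", "data": {"jaw": [5,5,5,5], "dp": [[0,0,0.05],[0,0,0.05],[0,0,0],[0,0,0]], "turn": [[0,0,0],[0,0,0],[0,0,0],[0,0,0]]}}

```text
time_s: 16.73
position: [0.5829, -0.0491, 0.1211]
tool_rot: [[-0.059, 0.998, 0.005], [0.998, 0.059, -0.002], [-0.002, 0.005, -1.0]]
ft_force: [-6.8, 1.4, 25.1]
grip_width: 0.0564
gripper_force: 92.1
```

{"op": "move_arm", "data": {"jaw": [5,5,5,5,5], "dp": [[0,-0.03,0.04],[0,-0.03,0],[0,0,0],[0,0,0],[0,0,0]], "turn": [[0.004,0,0],[0,0,0],[0,0,0],[0,0,0],[0,0,0]]}}

```text
time_s: 17.15
position: [0.5829, -0.0491, 0.1211]
tool_rot: [[-0.059, 0.998, 0.003], [0.998, 0.059, -0.002], [-0.002, 0.003, -1.0]]
ft_force: [-5.7, 1.4, 25.9]
grip_width: 0.0566
gripper_force: 92.0
```

```bash
python3 - <<'E'
from h import *
s=observe(); print(s['time_s'],s['ft_force'],s['wrist_torque'],s['position'],np.round(s['tool_rot'],4).tolist())
im,d=cams.get_image('wrist'); cv2.imwrite('pics/w4.png',im[...,::-1])
W=cloud('wrist',d,s)
for lab,m in [('top',np.abs(W[...,2]-.145)<.005),('bed',np.abs(W[...,2]-.096)<.004)]:
    n,l,st,c=cv2.connectedComponentsWithStats(m.astype(np.uint8)); i=1+st[1:,4].argmax(); P=W[l==i]
    if lab=='bed': P=P[(abs(P[:,0]-.58)<.06)]
    for _ in range(3):
        A=np.c_[P[:,:2]-P[:,:2].mean(0),np.ones(len(P))]; k=np.linalg.lstsq(A,P[:,2],rcond=None)[0]; r=P[:,2]-A@k; P=P[abs(r)<2*r.std()]
    print(lab,k,len(P),rect(P))
for n in ['top','scene']:
    im,d=cams.get_image(n); W=cloud(n,d); v,u=np.mgrid[:384,:512]
    m=(W[...,2]>.138)&(W[...,2]<.152)&(abs(W[...,0]-.58)<.05)&(abs(W[...,1]+.05)<.06); P=W[m]; print(n,len(P),np.median(P,0))
E
```

```text
17.15 [-5.7172887   1.44343495 25.90864824] [ 0.41388028  1.26695275 -0.04488782] [ 0.5828845  -0.04905165  0.1210715 ] [[-0.0592, 0.9982, 0.0028], [0.9982, 0.0592, -0.0023], [-0.0024, 0.0027, -1.0]]
top [-5.93519517e-04  8.71823655e-05  1.44464717e-01] 15769 (array([ 0.58215417, -0.04797027]), [83.27437591552734, 91.20303344726562], np.float32(94.1841))
bed [-0.00039635 -0.0009059   0.09456661] 27009 (array([ 0.57999939, -0.01686833]), [120.06864929199219, 137.94635009765625], np.float32(90.05963))
top 0 [nan nan nan]
scene 392 [ 0.57839805 -0.03610407  0.14426704]
  return _methods._mean(a, axis=axis, dtype=dtype,
  ret = um.true_divide(
```

View pics/w4.png

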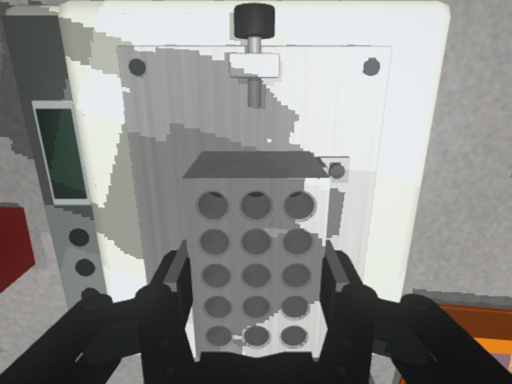

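The block's top sits 49.9 mm above the bed and is level with it. It is square to the stops, with a net press of about 26 N held steady, so it is home and I'm handing in.

```bash
python3 -c "
from rig import ticket; print(ticket.close_job())"
```

```text
the job is handed in; nothing more can be done
None
```

The tube block is fully home on the bed: it was slid along the rear stops onto the pin and is still gripped and pressed down with about 26 N, so you can do up the clamp screw; nothing else was touched, and the job is handed in (no verdict returned).

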